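Fit the chopping blade of a food processor on its keyed drive shaft

TASK

Take the food processor's chopping blade from the wooden board by its hub and lower it over the drive shaft in the middle of the bowl. It will catch on the shaft's two keys: turn it gently under light pressure, never forcing it down, until the slots in its foot drop over the keys and it sits fully home and upright; then let go of it. Leave the peeler on the board, the tin and the mug where they are.

Things in the scene. Friction and masses are not known exactly. Their poses are not given: they have to be found in the camera images.
- blade_center (a point): The chopping blade, loose, standing upright on the wooden board: a white plastic hub 95 mm tall with two curved steel blades. This point lies on the hub's axis half-way up, 47.5 mm above its foot; z runs up the hub. The hub is round, 37 mm across up to 50 mm above the foot. The blades reach 65 mm from the axis, 17 to 36 mm above the foot. Mass 0.10 to 0.20 kg.
- blade_grip (a point): The middle of the hub's round ribbed grip, on the hub's axis, 74 mm above the foot and 21 mm below the top. The grip is 32 mm across and 35 mm long (56 to 91 mm above the foot); it can be taken from above at any yaw.
- blade: The chopping blade, origin on the axis at the underside of its foot, z up the hub. A round bore 16.8 mm across runs 50 mm up from the foot. The lowest 12.5 mm of the hub is cut right across by a slot 10 mm wide, along this frame's x through the axis: the two keyways.
- shaft_seat (a point): On the drive shaft's axis at the top of the bowl's white centre tube (38 mm across), 73 mm above the worktop: the blade's foot rests here when it is fully home, blade_center then 47.5 mm above it. Two keys stand out of the shaft on opposite sides, from here to 10 mm higher, 6 mm wide, reaching 15 mm from the axis: the foot stops 10 mm too high unless its slot lies over them.
- shaft_tip (a point): Top end of the upright steel drive shaft, on its axis, 42 mm above shaft_seat. The shaft is 14 mm across; its last 16 mm taper to 5 mm. The shaft and its keys stand at any angle, which is not told; the slot fits within about 8 degrees, twice a turn. The shaft turns with the motor at 0.12 N m: a blade pressed on the keys with more than about 15 N drags it along and never finds its place.
- processor: The food processor, which stands fast on the worktop, origin at the centre of its underside, z along the shaft's axis: white round base 187 mm across, speed knob to its -x, clear open bowl with a handle to its +y that reaches 120 mm from the axis. The bowl is 158 mm across inside at its rim, 125 mm above the worktop; its floor is 59 mm above the worktop.
- peeler: A peeler, 170x25x18 mm, lying on the wooden board beside the blade; origin at the centre of its underside. To be left alone.
- tuna_tin: A low round tin, 86 mm across, 40 mm tall, at the back of the worktop; origin at the centre of its underside. To be left alone.
- mug_blue: A spotted mug, 82 mm across, 91 mm tall, at the back of the worktop; origin at the centre of its underside. To be left alone.
- wood_board: The wooden board, 250x360x21 mm, lying fast on the worktop; origin at the centre of its underside, long side along its y. Wall cabinets hang over the back of the worktop: their doors stand 0.54 m ahead of the robot's base, from 0.45 m above the worktop upward; keep the wrist on the near side of them.
There are look-alikes about, which are no part of the job. There is more than one size of the blade; the one meant has the size given above.

How it is judged:
On the way:
1. the blade's hub is threaded on the shaft, its foot still above the keys (horizontal distance between blade_center and shaft_seat below 0.006 m and z of blade in the frame of shaft_seat between 0.006 and 0.036 m), for 0.05 s.
At the end, for the whole second after the job is handed in: The blade's foot is within 3 mm of the top of the centre tube (over the keys it would stand 10 mm higher), its hub within 4 mm of the shaft's axis and upright within 4 degrees, at rest and released (z of blade in the frame of shaft_seat below 0.003 m and horizontal distance between blade_center and shaft_seat below 0.004 m and angle between blade's own z axis and vertical below 0.07 rad and linear speed of blade below 0.02 m/s); the robot touches nothing.
It fails at once if the blade is forced: pressed on the keys with more than 45 N (contact force between blade and shaft_keys above 45 N).
It fails at once if the peeler, the tin or the mug is moved by more than 25 mm (distance of any of peeler, tuna_tin, mug_blue from where it was at the start of the episode above 0.025 m).
It also fails if it takes over 64 s, if anything falls off the work surface, if the arm or the gripper's body presses on something with over 40 N, if the wrist force passes 120 N, or if a joint passes its speed limit or range.

ROBOT

A 6-joint arm with a two-finger parallel gripper is mounted at the origin on a cart in front of the work surface, level with it; the furniture and walls round the work are solid. World frame = base frame: x ahead of the robot, y to its left, z up, the work surface at z = 0. Lengths are in m, angles in rad, forces in N, time in s.
With the tool pointing down it reaches from about 0.35 to 0.85 m from the base axis. Payload 8.1 kg.
Tool frame: the origin (TCP) lies between the finger pads; the fingertips stand 14 mm ahead of it and the grasp point (between the pads) lies 5 mm behind it; z points along the fingers, y is the line along which they close (so a half turn about z gives the same grasp; the last joint's range is limited). The gripper opens to 93 mm and grips with 3 to 60 N. Pads are 15 mm wide; open, the fingers measure 128 mm over their backs; the gripper's body (75 mm by 188 mm) begins 65 mm behind the grasp point.
Start: joints at [1.244, 0.13, 1.488, -0, 1.523, -0.085], TCP at [0.144, 0.583, 0.208] pointing down, gripper open.
Joint ranges: [-2.96, 2.96], [-0.89, 2.26], [0.02, 2.5], [-1.34, 4.48], [0, 2.73], [-2.66, 2.66]. Speed limits (rad/s): [2.39, 2.39, 2.79, 3.14, 3.14, 3.14].

INTERFACE

Orientations are given as a rotation vector (axis times angle).
In Python, from plant import robot gives the robot as it stands.
- The arm moves only by the tool arm_command, never from a script. Its argument "targets" is a list of rows, each an object of numbers: "x", "y", "z": the shift along the world's x, y, z in units of 500 mm (1.0 is 500 mm); "rx", "ry", "rz": the turn, a rotation vector about the world's x, y, z in units of 2 rad (1.0 is 2 rad); "claw": the closure in counts, from 0 (fully open) to 255 (shut). In form: [{"x": .., "y": .., "z": .., "rx": .., "ry": .., "rz": .., "claw": ..}, ...]. A call has 1 to 10 rows; each row is the pose to reach, as a shift and turn from the pose commanded when the call began; what a row does not reach only later rows make up. A row lasts 1/12 s, in which the tool goes at most 41.7 mm and 7.16 degrees, less where a joint would pass 70% of its speed; a pose out of reach is approached as far as the arm can. A call with a number of a shift or a turn outside -1 to 1 is refused whole. A call with a gripper value outside its range is refused whole. The fingers move at their own pace and stop on an object; "squeeze" is the grip in N (left out, the last holds). Time passes only in rows, so rows that repeat a pose let the fingers close. It gives the time, the measured TCP pose, the force, the opening and the grip force at its end, in the units of the state.
- robot.read_state(): the state, without advancing time (a new reading comes with each control period).
- robot.read_camera(name): name is "scene" or "top" or "wrist"; returns (picture, depth): 480x640x3 uint8, red, green, blue; 480x640 float32, m along the optical axis (not along the pixel's ray), 0 where there is no reading.
- robot.get_calibration(name): a dict with "intrinsics" (3x3 intrinsics, pixels), "origin" and "orientation" of the camera in the world. Camera axes: x right, y up, looking along -z (the intrinsics and any distortion apply to the point x, -y, -z); pixel columns grow to the right and rows downward; lengths in m; the calibration is good to about 2 mm. A picture is of the moment at which its call begins: read the wrist's pose just before it. get_calibration takes no time and is no camera call; for the wrist camera it gives the pose at the moment of the call.
- robot.close_job(): hands the job in; it is judged then, once.
The state is a dict: "t": time; "q": joint angles; "dq": joint speeds; "joint_torque": joint torques, N m; "tool_pos": TCP position; "orientation": TCP orientation; "force": force on the tool from outside, world axes, zero at the start; "wrist_torque": the same for the moment, N m; "opening": finger opening in m; "gripper_force": force on a finger pad.
Only numpy, scipy, OpenCV 4.12 (cv2) and the standard library are available. Lean on these libraries where they do the work, as an engineer would, in place of code of your own. Each camera call takes 0.05 s, during which the arm holds its last target. There are 200 camera calls.

## Working session

There is one attempt and no reset: what is moved stays moved. The work goes in short steps, Python scripts to look and compute and a tool call to move; the robot and the scene stay as the last step left them, time stands still between calls to the robot, and variables do not carry over. Pictures are saved under pics/ and viewed, at most 10 in all, crops included, and the job is handed in when it is done.

Besides the shell and the picture viewer there is one more tool, called after "Request:" as name(argument=value, ...), one argument or row to a line, values as JSON. arm_command: Moves the arm, as the interface text tells. Shifts and turns lie within -1 to 1; 1 stands for 500 mm of shift or 2 rad of turn. Its arguments: {"type":"object","properties":{"targets":{"type":"array","items":{"type":"object","properties":{"x":{"type":"number","minimum":-1,"maximum":1},"y":{"type":"number","minimum":-1,"maximum":1},"z":{"type":"number","minimum":-1,"maximum":1},"rx":{"type":"number","minimum":-1,"maximum":1},"ry":{"type":"number","minimum":-1,"maximum":1},"rz":{"type":"number","minimum":-1,"maximum":1},"claw":{"type":"number"}}}},"squeeze":{"type":"number"}},"required":["targets"]}

```bash
mkdir -p pics
cat > h.py <<'E'
import numpy as np, cv2
from scipy.spatial.transform import Rotation as R
from plant import robot
def cal(n):
    c=robot.get_calibration(n); K=np.array(c["intrinsics"]); o=np.array(c["origin"]); M=np.array(c["orientation"])
    if M.shape!=(3,3): M=R.from_rotvec(M).as_matrix() if M.size==3 else R.from_quat(M).as_matrix()
    return K,o,M,c
def rays(n,uv):
    K,o,M,_=cal(n); uv=np.atleast_2d(uv).astype(float)
    d=np.c_[(uv[:,0]-K[0,2])/K[0,0],-(uv[:,1]-K[1,2])/K[1,1],-np.ones(len(uv))]
    return o,d@M.T
def plane(n,uv,z):
    o,d=rays(n,uv); return o+d*((z-o[2])/d[:,2])[:,None]
def cloud(n,dep):
    v,u=np.mgrid[0:480,0:640]; o,d=rays(n,np.c_[u.ravel(),v.ravel()])
    return (o+d*dep.ravel()[:,None]).reshape(480,640,3)
E
python3 - <<'E'
from h import *
for n in("scene","top"):
    p,d=robot.read_camera(n); cv2.imwrite(f"pics/{n}.png",p[:,:,::-1]); np.savez(f"{n}.npz",p=p,d=d)
    print(n,cal(n)[3])
print(robot.read_state())
E
```

```text
scene {'intrinsics': array([[611.60496756,   0.        , 319.84693339],
       [  0.        , 611.60496756, 242.85593742],
       [  0.        ,   0.        ,   1.        ]]), 'origin': array([-0.438938  , -1.09900633,  1.54641522]), 'orientation': array([ 0.71426083, -0.28725711, -0.7170684 ])}
top {'intrinsics': array([[500.53322593,   0.        , 324.22680728],
       [  0.        , 500.53322593, 242.40079051],
       [  0.        ,   0.        ,   1.        ]]), 'origin': array([ 0.38059547, -0.11065836,  1.44868707]), 'orientation': array([ 0.07677053, -0.07248485, -1.56898675])}
{'t': 0.1, 'q': array([ 1.24360972e+00,  1.31114582e-01,  1.48915710e+00,  2.16963051e-05,
        1.52303120e+00, -8.54178758e-02]), 'dq': array([-1.40981029e-03,  6.63754356e-05, -3.39116289e-03,  7.00041165e-04,
        1.36008236e-03, -1.30196206e-03]), 'joint_torque': array([ 1.28191823e-03, -5.61339712e+01, -4.93095767e+01,  7.69586954e-02,
        2.93089275e-02, -5.29356305e-05]), 'tool_pos': array([0.1434584 , 0.58204084, 0.20698239]), 'orientation': array([-3.78801885e-01, -3.11829639e+00,  2.62216317e-03]), 'force': array([0.94832219, 0.25893626, 0.51150955]), 'wrist_torque': array([-0.04685469,  0.00395617,  0.04087882]), 'gripper_force': 0.0, 'opening': 0.09303346050521034}
```

View pics/top.png

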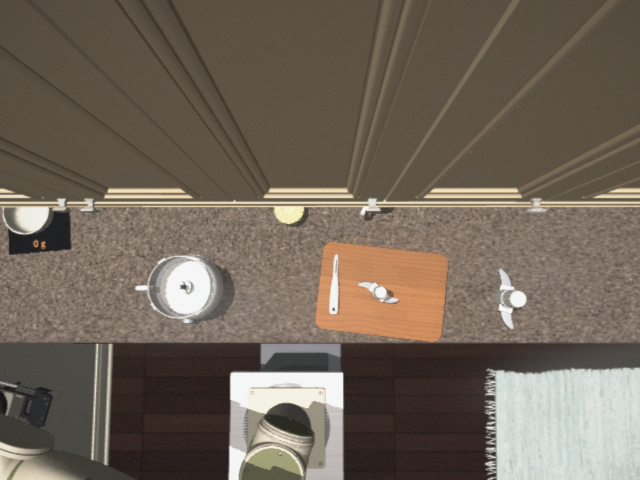

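View pics/scene.png

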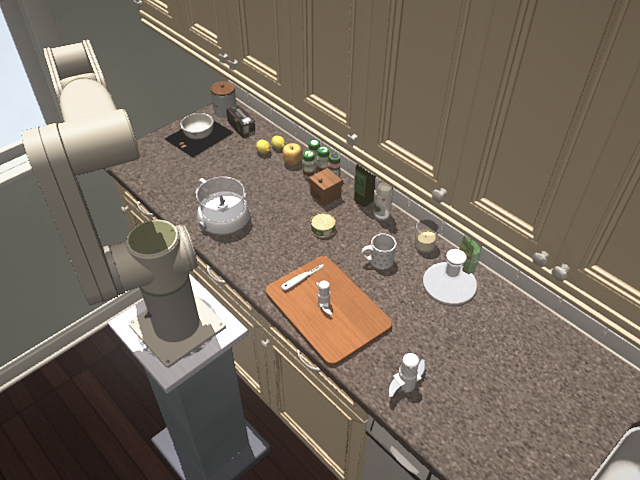

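The top view shows the wanted blade on the board at about (381,292), with the peeler at (335,285). The processor's shaft is at about (187,288). In the scene view the blade's hub top is at (324,287) and the shaft at (222,203).

Run:
```python
from h import *
T=np.load("top.npz"); S=np.load("scene.npz")
for n,D,bb,sb in(("top",T,(355,270,410,315),(165,265,215,312)),("scene",S,(305,270,345,325),(200,185,245,225))):
    c=cloud(n,D["d"])
    b=c[bb[1]:bb[3],bb[0]:bb[2]].reshape(-1,3)
    for lo,hi in((.106,.125),(.085,.106),(.07,.085),(.033,.062)):
        q=b[(b[:,2]>lo)&(b[:,2]<hi)]
        if len(q): print(n,"blade",lo,len(q),q.mean(0).round(4),np.median(q,0).round(4),q.min(0).round(3),q.max(0).round(3))
    s=c[sb[1]:sb[3],sb[0]:sb[2]].reshape(-1,3)
    for lo,hi in((.09,.125),(.078,.09),(.068,.078)):
        q=s[(s[:,2]>lo)&(s[:,2]<hi)]
        if len(q): print(n,"shaft",lo,len(q),q.mean(0).round(4),np.median(q,0).round(4),q.min(0).round(3),q.max(0).round(3))
p=T["p"][:,:,::-1]; s=S["p"][:,:,::-1]
f=lambda a,x,y:cv2.resize(a[y:y+60,x:x+80],(400,300),interpolation=cv2.INTER_CUBIC)
cv2.imwrite("pics/c1.png",np.vstack([np.hstack([f(p,147,258),f(p,341,262)]),np.hstack([f(s,182,175),f(s,284,270)])]))
for n,u,z in(("top",(381,292),.116),("top",(187,287),.115),("scene",(324,283),.116),("scene",(222,198),.115)): print(n,u,plane(n,u,z).round(4))
```

```text
top blade 0.106 115 [ 0.3757 -0.257   0.1139] [ 0.3757 -0.2574  0.1144] [ 0.36  -0.272  0.106] [ 0.392 -0.242  0.12 ]
top blade 0.085 11 [ 0.3746 -0.2462  0.096 ] [ 0.3729 -0.2438  0.0964] [ 0.359 -0.255  0.087] [ 0.392 -0.241  0.106]
top blade 0.07 21 [ 0.378  -0.246   0.0746] [ 0.381  -0.2434  0.0739] [ 0.359 -0.262  0.07 ] [ 0.392 -0.24   0.083]
top blade 0.033 203 [ 0.3769 -0.2548  0.0487] [ 0.3837 -0.2447  0.0516] [ 0.347 -0.314  0.033] [ 0.406 -0.2    0.062]
top shaft 0.09 148 [0.383  0.2204 0.111 ] [0.386  0.2073 0.114 ] [0.325 0.194 0.091] [0.447 0.321 0.125]
top shaft 0.078 54 [0.3818 0.2506 0.0833] [0.3847 0.2707 0.0834] [0.324 0.197 0.078] [0.449 0.326 0.088]
top shaft 0.068 124 [0.3884 0.2745 0.0729] [0.3888 0.2721 0.0731] [0.323 0.199 0.068] [0.449 0.331 0.078]
scene blade 0.106 81 [ 0.3733 -0.2601  0.1143] [ 0.3736 -0.2604  0.1149] [ 0.359 -0.274  0.106] [ 0.388 -0.241  0.124]
scene blade 0.085 43 [ 0.3668 -0.2634  0.0955] [ 0.3657 -0.2647  0.0933] [ 0.356 -0.274  0.087] [ 0.385 -0.244  0.106]
scene blade 0.07 45 [ 0.3678 -0.2652  0.0766] [ 0.3661 -0.2668  0.077 ] [ 0.356 -0.277  0.07 ] [ 0.387 -0.243  0.084]
scene blade 0.033 152 [ 0.365  -0.2665  0.0452] [ 0.3594 -0.2739  0.0431] [ 0.342 -0.315  0.034] [ 0.416 -0.135  0.062]
scene shaft 0.09 460 [0.3752 0.252  0.1059] [0.3702 0.2344 0.1051] [0.305 0.192 0.09 ] [0.472 0.365 0.125]
scene shaft 0.078 246 [0.3915 0.2786 0.084 ] [0.3892 0.2773 0.0838] [0.31  0.192 0.078] [0.472 0.362 0.09 ]
scene shaft 0.068 200 [0.3925 0.2801 0.073 ] [0.3912 0.2747 0.0731] [0.308 0.196 0.068] [0.47  0.363 0.078]
top (381, 292) [[ 0.3757 -0.2574  0.116 ]]
top (187, 287) [[0.3886 0.2574 0.115 ]]
scene (324, 283) [[ 0.3783 -0.257   0.116 ]]
scene (222, 198) [[0.3825 0.2568 0.115 ]]
```

View pics/c1.png

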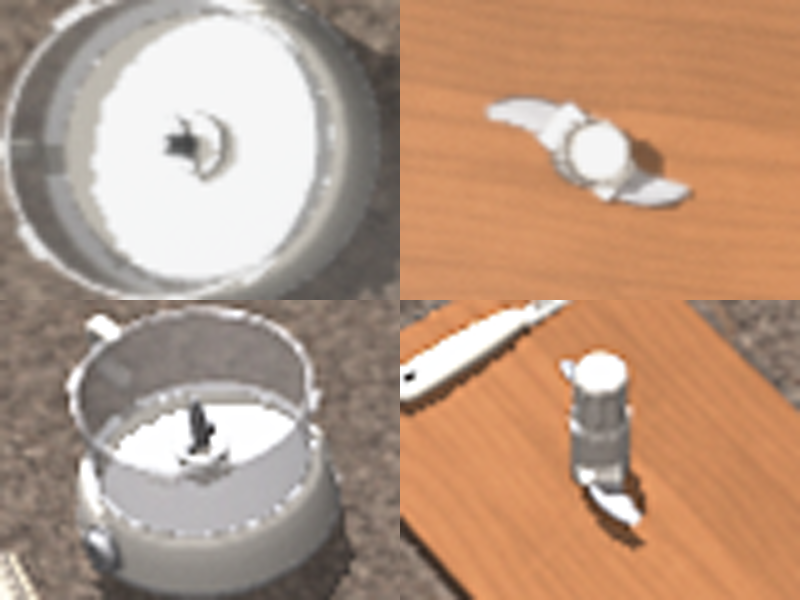

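The crop shows the shaft at about (183,287) in the top view, with its keys roughly across it and the centre tube around it. The blade hub is at (380,292). I'll go over the bowl first for a close look with the wrist camera.

Request:
arm_command(
  targets=[
    {"x": 0.2,"y": -0.2,"z": 0.2},
    {"x": 0.48,"y": -0.65,"z": 0.2},
    {"x": 0.48,"y": -0.65,"z": 0.2},
    {"x": 0.48,"y": -0.65,"z": 0.2},
    {"x": 0.48,"y": -0.65,"z": 0.2},
    {"x": 0.48,"y": -0.65,"z": 0.2},
    {"x": 0.48,"y": -0.65,"z": 0.2},
    {"x": 0.48,"y": -0.65,"z": 0.2},
    {"x": 0.48,"y": -0.65,"z": 0.2},
    {"x": 0.48,"y": -0.65,"z": 0.2},
  ],
)

```text
schema error: expected keys x, y, z, rx, ry, rz, claw
```

Run:
```python
from h import *
s=robot.read_state(); print(s["t"],s["tool_pos"],s["q"].round(3))
K,o,M,c=cal("wrist"); print(c)
p,d=robot.read_camera("wrist"); np.savez("w1.npz",p=p,d=d,K=K,o=o,M=M)
q=cloud("wrist",d); cv2.imwrite("pics/w1.png",p[:,:,::-1])
P=(np.array([.387,.257,.115])-o)@M; print(P, K[0,2]-K[0,0]*P[0]/P[2], K[1,2]+K[1,1]*P[1]/P[2])
```

```text
0.1 [0.1434584  0.58204084 0.20698239] [ 1.244  0.131  1.489  0.     1.523 -0.085]
{'intrinsics': array([[416.7874956 ,   0.        , 321.86988005],
       [  0.        , 416.7874956 , 239.18101473],
       [  0.        ,   0.        ,   1.        ]]), 'origin': array([0.06383973, 0.60245647, 0.3839521 ]), 'orientation': array([-0.25609013, -0.19889679,  1.31840736])}
[-0.25765286 -0.29882481 -0.3747355 ] 35.303790034398276 571.5392875515845
```

View pics/w1.png

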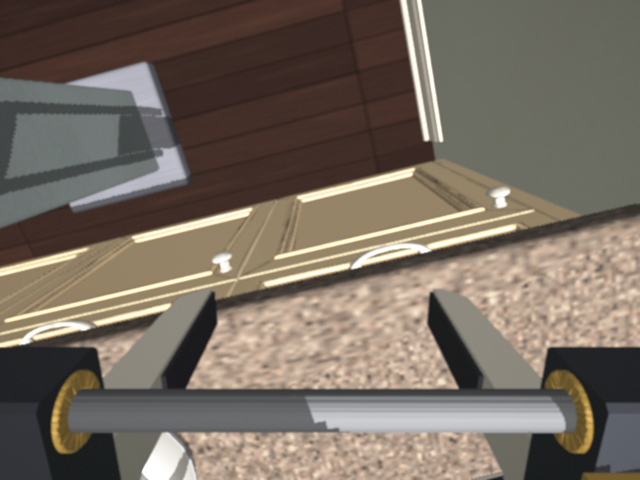

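The wrist picture shows the worktop edge; a gripper bar covers rows 380-430. I'll send full rows, and aim so the shaft falls near the picture's middle.

Request:
arm_command(
  targets=[
    {"x": 0.55,"y": -0.65,"z": 0.04,"rx": 0,"ry": 0,"rz": 0,"claw": 0},
    {"x": 0.55,"y": -0.65,"z": 0.04,"rx": 0,"ry": 0,"rz": 0,"claw": 0},
    {"x": 0.55,"y": -0.65,"z": 0.04,"rx": 0,"ry": 0,"rz": 0,"claw": 0},
    {"x": 0.55,"y": -0.65,"z": 0.04,"rx": 0,"ry": 0,"rz": 0,"claw": 0},
    {"x": 0.55,"y": -0.65,"z": 0.04,"rx": 0,"ry": 0,"rz": 0,"claw": 0},
    {"x": 0.55,"y": -0.65,"z": 0.04,"rx": 0,"ry": 0,"rz": 0,"claw": 0},
    {"x": 0.55,"y": -0.65,"z": 0.04,"rx": 0,"ry": 0,"rz": 0,"claw": 0},
    {"x": 0.55,"y": -0.65,"z": 0.04,"rx": 0,"ry": 0,"rz": 0,"claw": 0},
    {"x": 0.55,"y": -0.65,"z": 0.04,"rx": 0,"ry": 0,"rz": 0,"claw": 0},
    {"x": 0.55,"y": -0.65,"z": 0.04,"rx": 0,"ry": 0,"rz": 0,"claw": 0},
  ],
  squeeze=15,
)

```text
t: 0.98
tool_pos: [0.4133, 0.263, 0.2275]
orientation: [0.379, 3.119, 0.0]
force: [0.4, 0.5, 0.1]
opening: 0.093
gripper_force: 0.0
```

Run:
```python
from h import *
s=robot.read_state(); print(s["t"],s["tool_pos"],s["orientation"],s["q"].round(3),s["force"])
K,o,M,c=cal("wrist"); 
p,d=robot.read_camera("wrist"); np.savez("w1.npz",p=p,d=d,K=K,o=o,M=M)
P=(np.array([.387,.257,.115])-o)@M; u,v=int(K[0,2]-K[0,0]*P[0]/P[2]), int(K[1,2]+K[1,1]*P[1]/P[2]); print(u,v)
x0,y0=min(max(u-80,0),480),min(max(v-60,0),360)
print(x0,y0)
cv2.imwrite("pics/w2.png",np.hstack([cv2.resize(p,(400,300)),cv2.resize(p[y0:y0+120,x0:x0+160],(400,300),interpolation=cv2.INTER_CUBIC)])[:,:,::-1])
```

```text
0.9833 [0.41326441 0.26299367 0.22753076] [3.78669260e-01 3.11862340e+00 1.82429562e-04] [ 0.462 -0.179  1.757  0.     1.563 -0.867] [0.43360675 0.48958678 0.11893649]
303 196
223 136
```

View pics/w2.png

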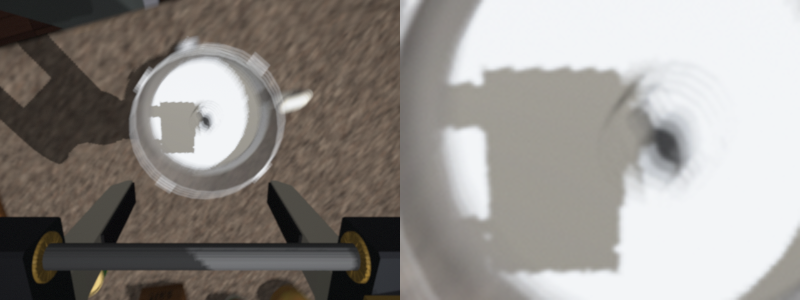

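The arm was still moving, so the picture is blurred; the shaft is near full-frame (328,193). I'll take it again now that it has settled.

Run:
```python
from h import *
for i in range(4): robot.read_camera("wrist")
s=robot.read_state(); print(s["t"],s["tool_pos"],abs(s["dq"]).max())
K,o,M,c=cal("wrist"); 
p,d=robot.read_camera("wrist"); np.savez("w1.npz",p=p,d=d,K=K,o=o,M=M)
x0,y0=280,160
cv2.imwrite("pics/w3.png",cv2.resize(p[y0:y0+75,x0:x0+100],(800,600),interpolation=cv2.INTER_CUBIC)[:,:,::-1])
def px(a):
    P=(np.array(a)-o)@M; return (K[0,2]-K[0,0]*P[0]/P[2]).round(1),(K[1,2]+K[1,1]*P[1]/P[2]).round(1)
print("proj tip/seat at guess",px([.387,.257,.115]),px([.387,.257,.073]))
c3=cloud("wrist",d)
for lo,hi in((.1,.12),(.085,.1),(.078,.0835),(.07,.076)):
    m=(abs(c3[...,2]-(lo+hi)/2)<(hi-lo)/2)&(np.hypot(c3[...,0]-.387,c3[...,1]-.257)<.03)
    if m.sum(): q=c3[m];v,u=np.where(m); print(lo,m.sum(),q.mean(0).round(4),q.min(0).round(4),q.max(0).round(4),u.mean(),v.mean())
```

```text
1.2333 [0.41217267 0.2649366  0.22717499] 0.038207724185211255
proj tip/seat at guess (np.float64(301.6), np.float64(198.5)) (np.float64(304.0), np.float64(187.9))
0.1 246 [0.3903 0.2785 0.108 ] [0.3853 0.2716 0.1   ] [0.3978 0.2849 0.1168] 331.4837398373984 194.6219512195122
0.085 83 [0.3875 0.2784 0.0945] [0.3848 0.2714 0.0851] [0.3986 0.2852 0.1   ] 330.03614457831327 187.56626506024097
0.078 88 [0.3855 0.2768 0.0823] [0.3768 0.2717 0.0784] [0.406  0.2852 0.0835] 327.09090909090907 182.67045454545453
0.07 749 [0.3889 0.2717 0.0732] [0.3732 0.2597 0.0701] [0.4096 0.2868 0.0756] 321.8291054739653 186.39519359145527
```

View pics/w3.png

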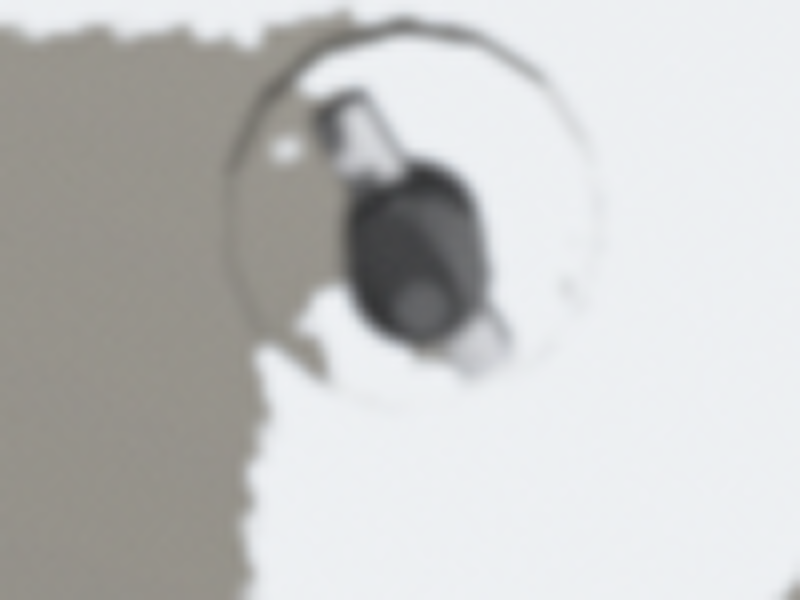

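Now it is sharp. The shaft tip is at crop (420,300), full frame (332.5,197.5). The tube's rim centre is at (331.6,186.6). The keys run from about (322.5,172.5) to (341,203.7).

Run:
```python
from h import *
D=np.load("w1.npz");K,o,M=D["K"],D["o"],D["M"]
def pl(u,z):
    d=M@np.array([(u[0]-K[0,2])/K[0,0],-(u[1]-K[1,2])/K[1,1],-1]); return o+d*(z-o[2])/d[2]
print(pl((332.5,197.5),.115),pl((331.6,186.6),.073))
a,b=pl((322.5,172.5),.083),pl((341.2,203.7),.083); print(a,b,(a+b)/2,np.linalg.norm(a-b),np.degrees(np.arctan2(*(b-a)[1::-1])))
s=robot.read_state(); print(s["tool_pos"],s["q"].round(3))
```

```text
[0.39153247 0.27834406 0.115     ] [0.39129868 0.27872945 0.073     ]
[0.37722592 0.27468692 0.083     ] [0.40451036 0.28307873 0.083     ] [0.39086814 0.27888282 0.083     ] 0.028545801538442887 17.096189937217552
[0.4117577  0.26552788 0.22720236] [ 4.680e-01 -1.780e-01  1.757e+00  1.000e-03  1.563e+00 -8.620e-01]
```

Request:
arm_command(
  targets=[
    {"x": 0,"y": -1,"z": 0,"rx": 0,"ry": 0,"rz": 0,"claw": 0},
    {"x": 0,"y": -1,"z": 0,"rx": 0,"ry": 0,"rz": 0,"claw": 0},
    {"x": 0,"y": -1,"z": 0,"rx": 0,"ry": 0,"rz": 0,"claw": 0},
    {"x": 0,"y": -1,"z": 0,"rx": 0,"ry": 0,"rz": 0,"claw": 0},
    {"x": 0,"y": -1,"z": 0,"rx": 0,"ry": 0,"rz": 0,"claw": 0},
    {"x": 0,"y": -1,"z": 0,"rx": 0,"ry": 0,"rz": 0,"claw": 0},
    {"x": 0,"y": -1,"z": 0,"rx": 0,"ry": 0,"rz": 0,"claw": 0},
    {"x": 0,"y": -1,"z": 0,"rx": 0,"ry": 0,"rz": 0,"claw": 0},
    {"x": 0,"y": -1,"z": 0,"rx": 0,"ry": 0,"rz": 0,"claw": 0},
    {"x": 0,"y": -1,"z": 0,"rx": 0,"ry": 0,"rz": 0,"claw": 0},
  ],
)

```text
t: 2.12
tool_pos: [0.4126, -0.152, 0.2276]
orientation: [0.374, 3.119, 0.0]
force: [0.6, -0.4, 0.1]
opening: 0.0928
gripper_force: 0.0
```

Request:
arm_command(
  targets=[
    {"x": -0.01,"y": -0.2,"z": 0,"rx": 0,"ry": 0,"rz": 0,"claw": 0},
    {"x": -0.01,"y": -0.2,"z": 0,"rx": 0,"ry": 0,"rz": 0,"claw": 0},
    {"x": -0.01,"y": -0.2,"z": 0,"rx": 0,"ry": 0,"rz": 0,"claw": 0},
    {"x": -0.01,"y": -0.2,"z": 0,"rx": 0,"ry": 0,"rz": 0,"claw": 0},
    {"x": -0.01,"y": -0.2,"z": 0,"rx": 0,"ry": 0,"rz": 0,"claw": 0},
    {"x": -0.01,"y": -0.2,"z": 0,"rx": 0,"ry": 0,"rz": 0,"claw": 0},
    {"x": -0.01,"y": -0.2,"z": 0,"rx": 0,"ry": 0,"rz": 0,"claw": 0},
  ],
)

```text
t: 2.7
tool_pos: [0.4081, -0.2499, 0.2275]
orientation: [0.375, 3.119, 0.001]
force: [0.2, 0.3, -0.1]
opening: 0.093
gripper_force: 0.0
```

Run:
```python
from h import *
robot.read_camera("wrist")
s=robot.read_state(); print(s["t"],s["tool_pos"],abs(s["dq"]).max(),s["q"].round(3),s["force"])
K,o,M,c=cal("wrist"); 
p,d=robot.read_camera("wrist"); np.savez("w2.npz",p=p,d=d,K=K,o=o,M=M)
P=(np.array([.375,-.258,.08])-o)@M; u,v=(K[0,2]-K[0,0]*P[0]/P[2]),(K[1,2]+K[1,1]*P[1]/P[2]);print(u,v)
x0,y0=int(min(max(u-100,0),440)),int(min(max(v-75,0),330)); print(x0,y0)
cv2.imwrite("pics/w4.png",cv2.resize(p[y0:y0+150,x0:x0+200],(800,600),interpolation=cv2.INTER_CUBIC)[:,:,::-1])
c3=cloud("wrist",d)
for lo,hi in((.11,.12),(.085,.108),(.078,.085),(.037,.06)):
    m=(abs(c3[...,2]-(lo+hi)/2)<(hi-lo)/2)&(np.hypot(c3[...,0]-.375,c3[...,1]+.258)<.04)
    if m.sum(): q=c3[m];v,u=np.where(m); print(lo,m.sum(),q.mean(0).round(4),q.min(0).round(4),q.max(0).round(4),u.mean(),v.mean())
```

```text
2.75 [ 0.40812668 -0.25010175  0.2275981 ] 0.007303693868260682 [-0.657 -0.211  1.785  0.     1.568 -1.989] [-0.28653221 -0.51091216  0.43296192]
301.23175412819734 179.3706216338782
201 104
0.11 1543 [ 0.3768 -0.2568  0.1155] [ 0.3617 -0.2732  0.1101] [ 0.3931 -0.2411  0.1185] 301.54763447828907 189.3745949449125
0.085 164 [ 0.3664 -0.2514  0.0972] [ 0.3611 -0.272   0.0857] [ 0.3837 -0.2409  0.1079] 306.2682926829268 169.6158536585366
0.078 37 [ 0.3658 -0.2503  0.0817] [ 0.3617 -0.2638  0.0781] [ 0.3783 -0.2416  0.0845] 308.13513513513516 165.72972972972974
0.037 1410 [ 0.3737 -0.2593  0.0485] [ 0.348  -0.2957  0.0371] [ 0.4062 -0.2221  0.06  ] 301.7687943262411 172.36879432624113
```

View pics/w4.png

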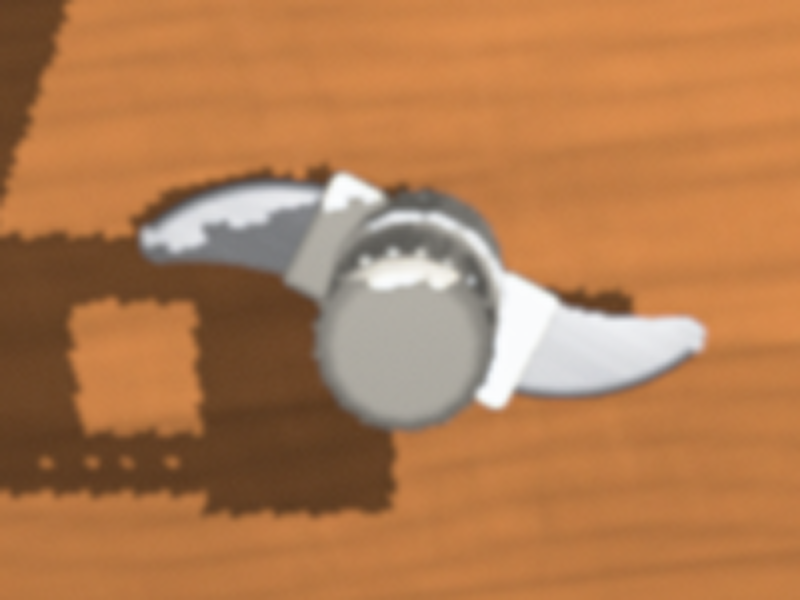

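The hub top's circle is centred at crop (408,345), full frame (303,190). The two blade brackets are at about (284.7,162.7) and (331,189).

Run:
```python
import numpy as np
D=np.load("w2.npz");K,o,M=D["K"],D["o"],D["M"]
def pl(u,z):
    d=M@np.array([(u[0]-K[0,2])/K[0,0],-(u[1]-K[1,2])/K[1,1],-1]); return o+d*(z-o[2])/d[2]
print(pl((303,190.2),.116))
a,b=pl((284.7,162.7),.055),pl((331,189),.055); print(a,b,(a+b)/2,np.degrees(np.arctan2(*(b-a)[1::-1])))
a,b=pl((238,164),.052),pl((376,188),.052); print("tips",a,b,(a+b)/2,np.linalg.norm(a-b),np.degrees(np.arctan2(*(b-a)[1::-1])))
```

```text
[ 0.37745666 -0.25562522  0.116     ]
[ 0.36190713 -0.26999309  0.055     ] [ 0.39248355 -0.23771294  0.055     ] [ 0.37719534 -0.25385302  0.055     ] 46.552623163781966
tips [ 0.35395801 -0.30866017  0.052     ] [ 0.40129759 -0.20027918  0.052     ] [ 0.3776278  -0.25446967  0.052     ] 0.11826865443386961 66.40484611589629
```

Request:
arm_command(
  targets=[
    {"x": -0.062,"y": -0.01,"z": -0.04,"rx": 0,"ry": 0,"rz": 0,"claw": 0},
    {"x": -0.062,"y": -0.01,"z": -0.1,"rx": 0,"ry": 0,"rz": 0,"claw": 0},
    {"x": -0.062,"y": -0.01,"z": -0.17,"rx": 0,"ry": 0,"rz": 0,"claw": 0},
    {"x": -0.062,"y": -0.01,"z": -0.24,"rx": 0,"ry": 0,"rz": 0,"claw": 0},
    {"x": -0.062,"y": -0.01,"z": -0.275,"rx": 0,"ry": 0,"rz": 0,"claw": 0},
    {"x": -0.062,"y": -0.01,"z": -0.275,"rx": 0,"ry": 0,"rz": 0,"claw": 0},
    {"x": -0.062,"y": -0.01,"z": -0.275,"rx": 0,"ry": 0,"rz": 0,"claw": 0},
    {"x": -0.062,"y": -0.01,"z": -0.275,"rx": 0,"ry": 0,"rz": 0,"claw": 140},
    {"x": -0.062,"y": -0.01,"z": -0.275,"rx": 0,"ry": 0,"rz": 0,"claw": 200},
    {"x": -0.062,"y": -0.01,"z": -0.275,"rx": 0,"ry": 0,"rz": 0,"claw": 255},
  ],
  squeeze=20,
)

```text
t: 3.63
tool_pos: [0.3778, -0.2577, 0.0921]
orientation: [0.378, 3.116, -0.003]
force: [0.2, 0.2, -0.5]
opening: 0.0776
gripper_force: 0.0
```

Request:
arm_command(
  targets=[
    {"x": 0,"y": 0,"z": 0,"rx": 0,"ry": 0,"rz": 0,"claw": 255},
    {"x": 0,"y": 0,"z": 0,"rx": 0,"ry": 0,"rz": 0,"claw": 255},
    {"x": 0,"y": 0,"z": 0,"rx": 0,"ry": 0,"rz": 0,"claw": 255},
    {"x": 0,"y": 0,"z": 0,"rx": 0,"ry": 0,"rz": 0,"claw": 255},
    {"x": 0,"y": 0,"z": 0,"rx": 0,"ry": 0,"rz": 0,"claw": 255},
    {"x": 0,"y": 0,"z": 0,"rx": 0,"ry": 0,"rz": 0,"claw": 255},
  ],
)

```text
t: 4.13
tool_pos: [0.3765, -0.2568, 0.09]
orientation: [-0.379, -3.119, -0.0]
force: [-0.6, 0.5, -0.4]
opening: 0.0374
gripper_force: 0.0
```

Run:
```python
from plant import robot
s=robot.read_state(); print({k:s[k] for k in("t","tool_pos","orientation","force","opening","gripper_force")})
```

```text
{'t': 4.1333, 'tool_pos': array([ 0.37645601, -0.25684348,  0.08997082]), 'orientation': array([-3.78972844e-01, -3.11858949e+00, -4.44962255e-05]), 'force': array([-0.58605541,  0.46046864, -0.40632965]), 'opening': 0.03742704040801842, 'gripper_force': 0.0}
```

Request:
arm_command(
  targets=[
    {"x": 0,"y": 0,"z": 0,"rx": 0,"ry": 0,"rz": 0,"claw": 255},
    {"x": 0,"y": 0,"z": 0,"rx": 0,"ry": 0,"rz": 0,"claw": 255},
    {"x": 0,"y": 0,"z": 0,"rx": 0,"ry": 0,"rz": 0,"claw": 255},
    {"x": 0,"y": 0,"z": 0.03,"rx": 0,"ry": 0,"rz": 0,"claw": 255},
    {"x": 0,"y": 0,"z": 0.08,"rx": 0,"ry": 0,"rz": 0,"claw": 255},
    {"x": 0,"y": 0,"z": 0.14,"rx": 0,"ry": 0,"rz": 0,"claw": 255},
    {"x": 0.01,"y": 0,"z": 0.2,"rx": 0,"ry": 0,"rz": 0,"claw": 255},
    {"x": 0.02,"y": 0,"z": 0.26,"rx": 0,"ry": 0,"rz": 0,"claw": 255},
    {"x": 0.03,"y": 0,"z": 0.32,"rx": 0,"ry": 0,"rz": 0,"claw": 255},
    {"x": 0.03,"y": 0,"z": 0.32,"rx": 0,"ry": 0,"rz": 0,"claw": 255},
  ],
)

```text
t: 4.97
tool_pos: [0.3942, -0.2585, 0.2568]
orientation: [0.377, 3.11, -0.008]
force: [0.1, -0.2, -1.4]
opening: 0.031
gripper_force: 20.0
```

Run:
```python
from plant import robot
s=robot.read_state(); print({k:s[k] for k in("t","tool_pos","force","opening","gripper_force")})
```

```text
{'t': 4.9667, 'tool_pos': array([ 0.39421779, -0.25853938,  0.25681568]), 'force': array([ 0.14321379, -0.24526861, -1.37210383]), 'opening': 0.030966664724956374, 'gripper_force': 19.9992675636895}
```

The blade is held. Moving it to the bowl.

Request:
arm_command(
  targets=[
    {"x": 0,"y": 0.04,"z": 0,"rx": 0,"ry": 0,"rz": 0,"claw": 255},
    {"x": 0,"y": 0.1,"z": 0,"rx": 0,"ry": 0,"rz": 0,"claw": 255},
    {"x": 0,"y": 0.17,"z": 0,"rx": 0,"ry": 0,"rz": 0,"claw": 255},
    {"x": 0,"y": 0.24,"z": 0,"rx": 0,"ry": 0,"rz": 0,"claw": 255},
    {"x": 0,"y": 0.31,"z": 0,"rx": 0,"ry": 0,"rz": 0,"claw": 255},
    {"x": 0,"y": 0.38,"z": 0,"rx": 0,"ry": 0,"rz": 0,"claw": 255},
    {"x": 0,"y": 0.45,"z": 0,"rx": 0,"ry": 0,"rz": 0,"claw": 255},
    {"x": 0,"y": 0.52,"z": 0,"rx": 0,"ry": 0,"rz": 0,"claw": 255},
    {"x": 0,"y": 0.58,"z": 0,"rx": 0,"ry": 0,"rz": 0,"claw": 255},
    {"x": 0,"y": 0.6,"z": 0,"rx": 0,"ry": 0,"rz": 0,"claw": 255},
  ],
)

```text
t: 5.8
tool_pos: [0.3907, 0.0466, 0.2492]
orientation: [-0.374, -3.118, -0.002]
force: [0.3, -0.1, -2.1]
opening: 0.0312
gripper_force: 20.0
```

Request:
arm_command(
  targets=[
    {"x": 0,"y": 0.05,"z": 0,"rx": 0,"ry": 0,"rz": 0,"claw": 255},
    {"x": 0,"y": 0.1,"z": 0,"rx": 0,"ry": 0,"rz": 0,"claw": 255},
    {"x": 0,"y": 0.17,"z": 0,"rx": 0,"ry": 0,"rz": 0,"claw": 255},
    {"x": 0,"y": 0.24,"z": 0,"rx": 0,"ry": 0,"rz": 0,"claw": 255},
    {"x": 0,"y": 0.3,"z": 0,"rx": 0,"ry": 0,"rz": -0.04,"claw": 255},
    {"x": 0,"y": 0.36,"z": 0,"rx": 0,"ry": 0,"rz": -0.08,"claw": 255},
    {"x": 0,"y": 0.42,"z": 0,"rx": 0,"ry": 0,"rz": -0.08,"claw": 255},
    {"x": 0,"y": 0.45,"z": 0,"rx": 0,"ry": 0,"rz": -0.08,"claw": 255},
    {"x": 0,"y": 0.46,"z": 0,"rx": 0,"ry": 0,"rz": -0.08,"claw": 255},
    {"x": 0,"y": 0.46,"z": 0,"rx": 0,"ry": 0,"rz": -0.08,"claw": 255},
  ],
)

```text
t: 6.63
tool_pos: [0.3909, 0.2738, 0.2489]
orientation: [-0.623, -3.078, 0.002]
force: [0.9, -0.1, -1.8]
opening: 0.0314
gripper_force: 20.0
```

Run:
```python
from h import *
for i in range(2):robot.read_camera("wrist")
s=robot.read_state(); print({k:s[k] for k in("t","tool_pos","orientation","q","force","opening","gripper_force")})
K,o,M,c=cal("wrist"); print(o)
p,d=robot.read_camera("wrist"); np.savez("w3.npz",p=p,d=d,K=K,o=o,M=M)
cv2.imwrite("pics/w5.png",p[:,:,::-1])
```

```text
{'t': 6.7333, 'tool_pos': array([0.39129527, 0.27235524, 0.24936671]), 'orientation': array([-6.26561291e-01, -3.07779680e+00,  1.87590740e-03]), 'q': array([ 5.00853032e-01, -2.20749034e-01,  1.75388494e+00, -4.82293146e-04,
        1.60973701e+00, -6.68301137e-01]), 'force': array([-0.70459631,  0.27708519, -1.46317977]), 'opening': 0.030953633207505195, 'gripper_force': 19.998980888631195}
[0.31593238 0.30526131 0.42635723]
```

View pics/w5.png

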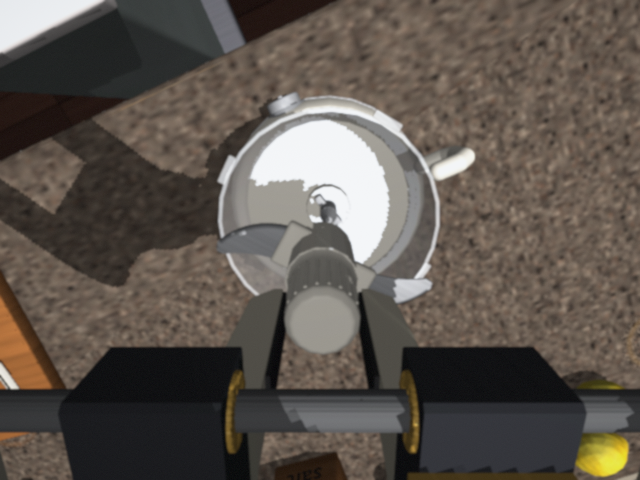

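The wrist view shows the hub top at (322,319), held between the fingers. The shaft tip is at about (327,210), with the tube round (328,203).

Run:
```python
import numpy as np,cv2
D=np.load("w3.npz");K,o,M,d,p=D["K"],D["o"],D["M"],D["d"],D["p"]
def pl(u,z):
    r=M@np.array([(u[0]-K[0,2])/K[0,0],-(u[1]-K[1,2])/K[1,1],-1]); return o+r*(z-o[2])/r[2]
v,u=np.mgrid[0:480,0:640]
C=o+(np.stack([(u-K[0,2])/K[0,0],-(v-K[1,2])/K[1,1],-np.ones(u.shape)],-1)*d[...,None])@M.T
m=(u>290)&(u<355)&(v>285)&(v<352)&(C[...,2]>.268)&(C[...,2]<.285)
mm=m.astype(np.uint8); cs,_=cv2.findContours(mm,0,1); c=max(cs,key=cv2.contourArea); print("hub",np.median(C[m],0),cv2.minEnclosingCircle(c),cv2.fitEllipse(c))
(e,_,_)=cv2.fitEllipse(c); print(pl(e,np.median(C[m][:,2])), pl((322,319),.275))
for lo,hi in((.1,.118),(.085,.1)):
    n=(C[...,2]>lo)&(C[...,2]<hi)&(np.hypot(C[...,0]-.391,C[...,1]-.278)<.018); print(lo,n.sum(),C[n].mean(0) if n.any() else 0, u[n].mean(),v[n].mean())
a,b=pl((292,240),.21),pl((366,278),.21); print("bracket",np.degrees(np.arctan2(*(b-a)[1::-1])))
z=cv2.resize(p[180:240,288:368],(800,600),interpolation=cv2.INTER_CUBIC)
cv2.imwrite("pics/w6.png",z[:,:,::-1])
```

```text
hub [0.38975456 0.27378478 0.27531101] ((321.5784606933594, 317.0505676269531), 37.936920166015625) ((322.096435546875, 318.0605163574219), (69.10120391845703, 70.74232482910156), 179.4822235107422)
[0.38966877 0.27387562 0.27531101] [0.39019417 0.27360999 0.275     ]
0.1 201 [0.3902043  0.27836705 0.1079132 ] 327.7164179104478 215.03482587064676
0.085 78 [0.38781579 0.27986511 0.09415072] 328.06410256410254 207.64102564102564
bracket 38.438885358409436
```

View pics/w6.png

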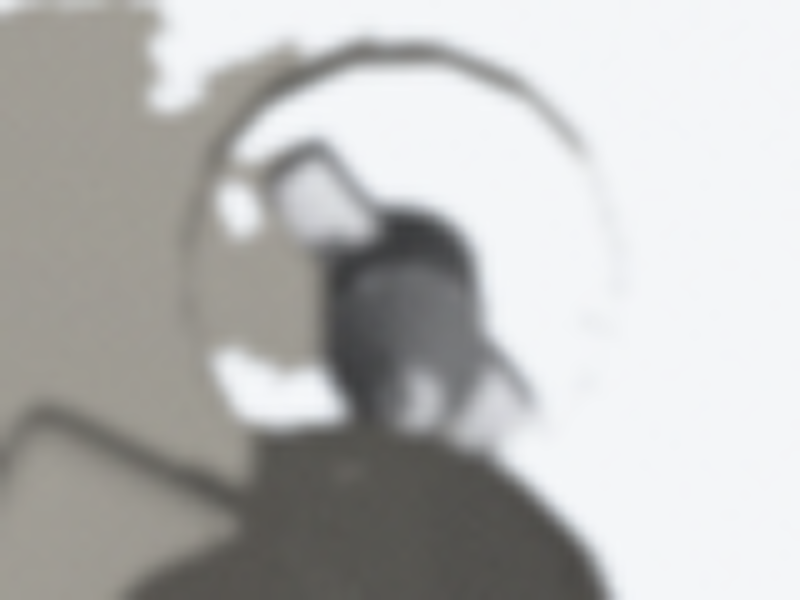

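Zoomed in, the tube's rim is centred at about crop (405,262), full frame (328.5,206.2). The tip's end is at crop (425,395), full frame (330.5,219.5).

Run:
```python
import numpy as np
D=np.load("w3.npz");K,o,M=D["K"],D["o"],D["M"]
def pl(u,z):
    r=M@np.array([(u[0]-K[0,2])/K[0,0],-(u[1]-K[1,2])/K[1,1],-1]); return o+r*(z-o[2])/r[2]
print(pl((328.5,206.2),.073),pl((330.5,219.5),.115))
a,b=pl((317.8,197),.083),pl((340,223),.083); print((a+b)/2,np.linalg.norm(a-b),np.degrees(np.arctan2(*(b-a)[1::-1])))
```

```text
[0.39138113 0.27908447 0.073     ] [0.39267768 0.2795631  0.115     ]
[0.39253363 0.27890869 0.083     ] 0.029347763848543176 16.954225910487953
```

Request:
arm_command(
  targets=[
    {"x": 0.0024,"y": 0.0104,"z": 0,"rx": 0,"ry": 0,"rz": 0,"claw": 255},
    {"x": 0.0024,"y": 0.0104,"z": -0.04,"rx": 0,"ry": 0,"rz": 0,"claw": 255},
    {"x": 0.0024,"y": 0.0104,"z": -0.08,"rx": 0,"ry": 0,"rz": 0,"claw": 255},
    {"x": 0.0024,"y": 0.0104,"z": -0.11,"rx": 0,"ry": 0,"rz": 0,"claw": 255},
    {"x": 0.0024,"y": 0.0104,"z": -0.125,"rx": 0,"ry": 0,"rz": 0,"claw": 255},
    {"x": 0.0024,"y": 0.0104,"z": -0.13,"rx": 0,"ry": 0,"rz": 0,"claw": 255},
    {"x": 0.0024,"y": 0.0104,"z": -0.13,"rx": 0,"ry": 0,"rz": 0,"claw": 255},
    {"x": 0.0024,"y": 0.0104,"z": -0.13,"rx": 0,"ry": 0,"rz": 0,"claw": 255},
  ],
)

```text
t: 7.45
tool_pos: [0.3933, 0.2784, 0.1861]
orientation: [0.627, 3.077, 0.001]
force: [0.1, 0.1, -1.3]
opening: 0.0313
gripper_force: 20.0
```

Request:
arm_command(
  targets=[
    {"x": 0,"y": 0,"z": -0.004,"rx": 0,"ry": 0,"rz": 0,"claw": 255},
    {"x": 0,"y": 0,"z": -0.008,"rx": 0,"ry": 0,"rz": 0,"claw": 255},
    {"x": 0,"y": 0,"z": -0.012,"rx": 0,"ry": 0,"rz": 0,"claw": 255},
    {"x": 0,"y": 0,"z": -0.016,"rx": 0,"ry": 0,"rz": 0,"claw": 255},
    {"x": 0,"y": 0,"z": -0.02,"rx": 0,"ry": 0,"rz": 0,"claw": 255},
    {"x": 0,"y": 0,"z": -0.02,"rx": 0,"ry": 0,"rz": 0,"claw": 255},
    {"x": 0,"y": 0,"z": -0.02,"rx": 0,"ry": 0,"rz": 0,"claw": 255},
  ],
  squeeze=12,
)

```text
t: 8.03
tool_pos: [0.3925, 0.2783, 0.1747]
orientation: [-0.627, -3.078, 0.001]
force: [-0.4, 0.1, -0.9]
opening: 0.0317
gripper_force: 12.0
```

Run:
```python
from plant import robot
s=robot.read_state(); print({k:s[k] for k in("t","tool_pos","force","wrist_torque","opening","gripper_force")})
```

```text
{'t': 8.0333, 'tool_pos': array([0.39251977, 0.27828336, 0.1747476 ]), 'force': array([-0.38815459,  0.06533892, -0.94644243]), 'wrist_torque': array([-0.05832281,  0.0188794 ,  0.07365779]), 'opening': 0.031650709935284196, 'gripper_force': 11.999068481381983}
```

Request:
arm_command(
  targets=[
    {"x": 0,"y": 0,"z": -0.004,"rx": 0,"ry": 0,"rz": 0,"claw": 255},
    {"x": 0,"y": 0,"z": -0.008,"rx": 0,"ry": 0,"rz": 0,"claw": 255},
    {"x": 0,"y": 0,"z": -0.012,"rx": 0,"ry": 0,"rz": 0,"claw": 255},
    {"x": 0,"y": 0,"z": -0.016,"rx": 0,"ry": 0,"rz": 0,"claw": 255},
    {"x": 0,"y": 0,"z": -0.016,"rx": 0,"ry": 0,"rz": 0,"claw": 255},
    {"x": 0,"y": 0,"z": -0.016,"rx": 0,"ry": 0,"rz": 0,"claw": 255},
  ],
)

```text
t: 8.53
tool_pos: [0.3926, 0.2783, 0.1668]
orientation: [-0.627, -3.078, 0.0]
force: [-0.7, -0.0, -1.7]
opening: 0.0311
gripper_force: 12.0
```

Request:
arm_command(
  targets=[
    {"x": 0,"y": 0,"z": -0.004,"rx": 0,"ry": 0,"rz": 0,"claw": 255},
    {"x": 0,"y": 0,"z": -0.008,"rx": 0,"ry": 0,"rz": 0,"claw": 255},
    {"x": 0,"y": 0,"z": -0.012,"rx": 0,"ry": 0,"rz": 0,"claw": 255},
    {"x": 0,"y": 0,"z": -0.012,"rx": 0,"ry": 0,"rz": 0,"claw": 255},
    {"x": 0,"y": 0,"z": -0.012,"rx": 0,"ry": 0,"rz": 0,"claw": 255},
  ],
)

```text
t: 8.95
tool_pos: [0.3925, 0.2783, 0.1607]
orientation: [-0.627, -3.078, 0.0]
force: [-0.2, -0.4, -2.1]
opening: 0.0313
gripper_force: 12.0
```

Run:
```python
from plant import robot
s=robot.read_state(); print({k:s[k] for k in("t","tool_pos","force","wrist_torque","opening","gripper_force")})
```

```text
{'t': 8.95, 'tool_pos': array([0.39254872, 0.27826606, 0.1607469 ]), 'force': array([-0.23227697, -0.43877188, -2.1257704 ]), 'wrist_torque': array([-0.03258005,  0.03206671, -0.01596068]), 'opening': 0.03126616129327353, 'gripper_force': 11.999106009607203}
```

Request:
arm_command(
  targets=[
    {"x": 0,"y": 0,"z": -0.004,"rx": 0,"ry": 0,"rz": 0,"claw": 255},
    {"x": 0,"y": 0,"z": -0.008,"rx": 0,"ry": 0,"rz": 0,"claw": 255},
    {"x": 0,"y": 0,"z": -0.012,"rx": 0,"ry": 0,"rz": 0,"claw": 255},
    {"x": 0,"y": 0,"z": -0.014,"rx": 0,"ry": 0,"rz": 0,"claw": 255},
    {"x": 0,"y": 0,"z": -0.016,"rx": 0,"ry": 0,"rz": 0,"claw": 255},
    {"x": 0,"y": 0,"z": -0.017,"rx": 0,"ry": 0,"rz": 0,"claw": 255},
    {"x": 0,"y": 0,"z": -0.018,"rx": 0,"ry": 0,"rz": 0,"claw": 255},
    {"x": 0,"y": 0,"z": -0.018,"rx": 0,"ry": 0,"rz": 0,"claw": 255},
    {"x": 0,"y": 0,"z": -0.018,"rx": 0,"ry": 0,"rz": 0,"claw": 255},
  ],
  squeeze=7,
)

```text
t: 9.7
tool_pos: [0.3927, 0.2783, 0.1521]
orientation: [0.627, 3.078, -0.0]
force: [-0.7, -1.2, -1.8]
opening: 0.0312
gripper_force: 7.0
```

Request:
arm_command(
  targets=[
    {"x": 0,"y": 0,"z": -0.001,"rx": 0,"ry": 0,"rz": 0,"claw": 255},
    {"x": 0,"y": 0,"z": -0.002,"rx": 0,"ry": 0,"rz": 0,"claw": 255},
    {"x": 0,"y": 0,"z": -0.002,"rx": 0,"ry": 0,"rz": 0,"claw": 255},
  ],
)

```text
t: 9.95
tool_pos: [0.3931, 0.2785, 0.1517]
orientation: [0.627, 3.078, 0.001]
force: [-1.7, -0.9, 4.5]
opening: 0.0315
gripper_force: 7.0
```

The foot is on the keys with about 6 N of pressure. Turning slowly now.

Request:
arm_command(
  targets=[
    {"x": 0,"y": 0,"z": 0,"rx": 0,"ry": 0,"rz": -0.02,"claw": 255},
    {"x": 0,"y": 0,"z": 0,"rx": 0,"ry": 0,"rz": -0.04,"claw": 255},
    {"x": 0,"y": 0,"z": 0,"rx": 0,"ry": 0,"rz": -0.06,"claw": 255},
    {"x": 0,"y": 0,"z": 0,"rx": 0,"ry": 0,"rz": -0.08,"claw": 255},
    {"x": 0,"y": 0,"z": 0,"rx": 0,"ry": 0,"rz": -0.1,"claw": 255},
    {"x": 0,"y": 0,"z": 0,"rx": 0,"ry": 0,"rz": -0.12,"claw": 255},
    {"x": 0,"y": 0,"z": 0,"rx": 0,"ry": 0,"rz": -0.14,"claw": 255},
  ],
)

```text
t: 10.53
tool_pos: [0.3928, 0.2782, 0.1513]
orientation: [1.053, 2.959, -0.0]
force: [-0.7, -1.5, 1.9]
opening: 0.0315
gripper_force: 7.0
```

Request:
arm_command(
  targets=[
    {"x": 0,"y": 0,"z": 0,"rx": 0,"ry": 0,"rz": -0.02,"claw": 255},
    {"x": 0,"y": 0,"z": 0,"rx": 0,"ry": 0,"rz": -0.04,"claw": 255},
    {"x": 0,"y": 0,"z": 0,"rx": 0,"ry": 0,"rz": -0.04,"claw": 255},
  ],
)

```text
t: 10.78
tool_pos: [0.3926, 0.2783, 0.1507]
orientation: [-1.171, -2.915, 0.0]
force: [0.1, 0.5, -1.4]
opening: 0.0317
gripper_force: 7.0
```

Run:
```python
from h import *
s=robot.read_state(); print({k:s[k] for k in("t","tool_pos","orientation","q","force","wrist_torque","opening")})
K,o,M,c=cal("wrist")
p,d=robot.read_camera("wrist"); np.savez("w4.npz",p=p,d=d,K=K,o=o,M=M)
C=cloud("wrist",d); m=(np.hypot(C[...,0]-.391,C[...,1]-.28)<.012)&(C[...,2]>.15); print(np.median(C[m],0))
cv2.imwrite("pics/w7.png",p[:,:,::-1])
```

```text
{'t': 10.7833, 'tool_pos': array([0.39260144, 0.27833969, 0.15070189]), 'orientation': array([-1.17061840e+00, -2.91515292e+00,  2.02633226e-04]), 'q': array([ 5.10077236e-01, -1.61618038e-01,  1.88227258e+00,  6.09355479e-05,
        1.42115249e+00, -2.97021552e-01]), 'force': array([ 0.10805489,  0.47846099, -1.44614478]), 'wrist_torque': array([-0.05680916,  0.01361648,  0.01418879]), 'opening': 0.03167587341519784}
[0.39024408 0.2805941  0.17681597]
```

The contact force is gone after about 20° of turn, as predicted. Lowering gently to test.

Request:
arm_command(
  targets=[
    {"x": 0,"y": 0,"z": -0.002,"rx": 0,"ry": 0,"rz": 0,"claw": 255},
    {"x": 0,"y": 0,"z": -0.004,"rx": 0,"ry": 0,"rz": 0,"claw": 255},
    {"x": 0,"y": 0,"z": -0.004,"rx": 0,"ry": 0,"rz": 0,"claw": 255},
  ],
)

```text
t: 11.08
tool_pos: [0.3925, 0.2783, 0.1486]
orientation: [-1.167, -2.917, 0.001]
force: [0.5, -0.4, -2.5]
opening: 0.0318
gripper_force: 7.0
```

Request:
arm_command(
  targets=[
    {"x": 0,"y": 0,"z": -0.002,"rx": 0,"ry": 0,"rz": 0,"claw": 255},
    {"x": 0,"y": 0,"z": -0.004,"rx": 0,"ry": 0,"rz": 0,"claw": 255},
    {"x": 0,"y": 0,"z": -0.006,"rx": 0,"ry": 0,"rz": 0,"claw": 255},
    {"x": 0,"y": 0,"z": -0.008,"rx": 0,"ry": 0,"rz": 0,"claw": 255},
    {"x": 0,"y": 0,"z": -0.01,"rx": 0,"ry": 0,"rz": 0,"claw": 255},
    {"x": 0,"y": 0,"z": -0.01,"rx": 0,"ry": 0,"rz": 0,"claw": 255},
    {"x": 0,"y": 0,"z": -0.01,"rx": 0,"ry": 0,"rz": 0,"claw": 255},
  ],
)

```text
t: 11.67
tool_pos: [0.3926, 0.2783, 0.1439]
orientation: [-1.168, -2.916, 0.0]
force: [0.9, 0.5, -0.0]
opening: 0.0319
gripper_force: 7.0
```

Request:
arm_command(
  targets=[
    {"x": 0,"y": 0,"z": -0.001,"rx": 0,"ry": 0,"rz": 0,"claw": 255},
    {"x": 0,"y": 0,"z": -0.002,"rx": 0,"ry": 0,"rz": 0,"claw": 255},
    {"x": 0,"y": 0,"z": -0.003,"rx": 0,"ry": 0,"rz": 0,"claw": 255},
    {"x": 0,"y": 0,"z": -0.003,"rx": 0,"ry": 0,"rz": 0,"claw": 255},
  ],
)

```text
t: 12.0
tool_pos: [0.3927, 0.2783, 0.1424]
orientation: [-1.168, -2.916, 0.0]
force: [0.1, 0.7, -1.5]
opening: 0.0316
gripper_force: 7.0
```

Run:
```python
from h import *
s=robot.read_state(); print({k:s[k] for k in("t","tool_pos","force","wrist_torque","opening")})
p,d=robot.read_camera("wrist")
C=cloud("wrist",d); m=(np.hypot(C[...,0]-.391,C[...,1]-.28)<.012)&(C[...,2]>.15); print(np.median(C[m],0))
```

```text
{'t': 12.0, 'tool_pos': array([0.39266363, 0.27832529, 0.14238383]), 'force': array([ 0.0991709 ,  0.67389819, -1.53327666]), 'wrist_torque': array([-0.07336871, -0.00333574, -0.00252066]), 'opening': 0.031557467691391825}
[0.39028837 0.28061546 0.16856367]
```

Request:
arm_command(
  targets=[
    {"x": 0,"y": 0,"z": -0.001,"rx": 0,"ry": 0,"rz": 0,"claw": 255},
    {"x": 0,"y": 0,"z": -0.002,"rx": 0,"ry": 0,"rz": 0,"claw": 255},
    {"x": 0,"y": 0,"z": -0.002,"rx": 0,"ry": 0,"rz": 0,"claw": 255},
    {"x": 0,"y": 0,"z": -0.002,"rx": 0,"ry": 0,"rz": 0,"claw": 255},
  ],
)

```text
t: 12.38
tool_pos: [0.3929, 0.2785, 0.1419]
orientation: [1.168, 2.916, 0.001]
force: [-2.1, -0.5, 3.1]
opening: 0.0313
gripper_force: 7.0
```

Request:
arm_command(
  targets=[
    {"x": 0,"y": 0,"z": 0,"rx": 0,"ry": 0,"rz": 0,"claw": 150},
    {"x": 0,"y": 0,"z": 0,"rx": 0,"ry": 0,"rz": 0,"claw": 100},
    {"x": 0,"y": 0,"z": 0,"rx": 0,"ry": 0,"rz": 0,"claw": 50},
    {"x": 0,"y": 0,"z": 0,"rx": 0,"ry": 0,"rz": 0,"claw": 50},
    {"x": 0,"y": 0,"z": 0,"rx": 0,"ry": 0,"rz": 0,"claw": 50},
    {"x": 0,"y": 0,"z": 0,"rx": 0,"ry": 0,"rz": 0,"claw": 50},
    {"x": 0,"y": 0,"z": 0,"rx": 0,"ry": 0,"rz": 0,"claw": 50},
    {"x": 0,"y": 0,"z": 0,"rx": 0,"ry": 0,"rz": 0,"claw": 50},
  ],
)

```text
t: 13.05
tool_pos: [0.3927, 0.2784, 0.1414]
orientation: [-1.168, -2.916, 0.0]
force: [-0.5, -0.1, 0.3]
opening: 0.0744
gripper_force: 0.0
```

Request:
arm_command(
  targets=[
    {"x": 0,"y": 0,"z": 0.04,"rx": 0,"ry": 0,"rz": 0,"claw": 50},
    {"x": 0,"y": 0,"z": 0.1,"rx": 0,"ry": 0,"rz": 0,"claw": 50},
    {"x": 0,"y": 0,"z": 0.16,"rx": 0,"ry": 0,"rz": 0,"claw": 50},
    {"x": 0,"y": 0,"z": 0.22,"rx": 0,"ry": 0,"rz": 0,"claw": 50},
    {"x": 0,"y": 0,"z": 0.22,"rx": 0,"ry": 0,"rz": 0,"claw": 50},
    {"x": 0,"y": 0,"z": 0.22,"rx": 0,"ry": 0,"rz": 0,"claw": 50},
    {"x": 0,"y": 0,"z": 0.22,"rx": 0,"ry": 0,"rz": 0,"claw": 50},
  ],
)

```text
t: 13.63
tool_pos: [0.3926, 0.2783, 0.2509]
orientation: [-1.168, -2.916, 0.0]
force: [0.2, -0.2, 0.1]
opening: 0.0747
gripper_force: 0.0
```

Run:
```python
from h import *
for i in range(3):robot.read_camera("wrist")
s=robot.read_state(); print({k:s[k] for k in("t","tool_pos","force","opening")})
p,d=robot.read_camera("wrist")
C=cloud("wrist",d); r=np.hypot(C[...,0]-.391,C[...,1]-.28)
m=(r<.025)&(abs(C[...,2]-.168)<.012); print("hub",np.median(C[m],0),m.sum()); t=(r>.03)&(r<.05)&(abs(C[...,2]-.059)<.012); print("floor",np.median(C[t],0),t.sum())
q=C[m&(r<.012)]; A=np.c_[q[:,:2]-q[:,:2].mean(0),np.ones(len(q))]; print("slope",np.linalg.lstsq(A,q[:,2],rcond=None)[0])
cv2.imwrite("pics/w8.png",p[:,:,::-1])
```

```text
{'t': 13.7833, 'tool_pos': array([0.39186553, 0.27792329, 0.24967297]), 'force': array([0.48217664, 0.26129571, 0.48394907]), 'opening': 0.07494607094666214}
hub [0.39159985 0.27980304 0.16787003] 1849
floor [0.37834235 0.30190955 0.05538225] 3973
slope [ 0.0328728  -0.03262837  0.16815226]
```

View pics/w8.png

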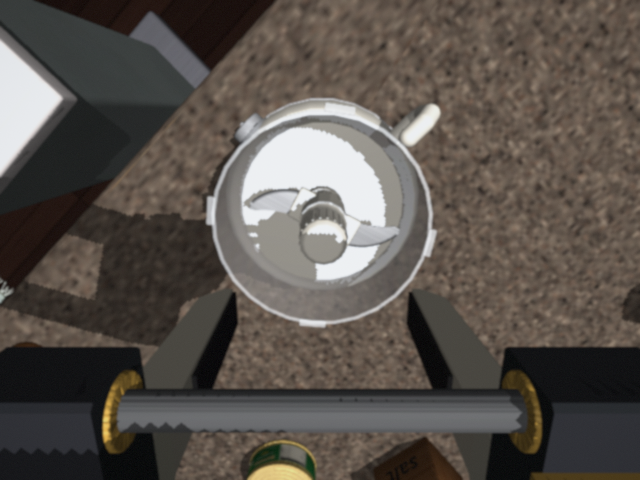

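The blade sits in the bowl on the centre tube, with its hub top at (323,240), and the fingers are clear. Its hub top is at 0.168 m, which is home. I'll compare the hub's tilt with the worktop's in the same picture before handing in.

Run:
```python
from h import *
for n in("wrist","top"):
    p,d=robot.read_camera(n); C=cloud(n,d)
    def slope(m):
        q=C[m]; c=np.median(q,0)
        for _ in range(3):
            A=np.c_[q[:,:2]-c[:2],np.ones(len(q))]; k=np.linalg.lstsq(A,q[:,2],rcond=None)[0]; e=q[:,2]-A@k; q=q[abs(e)<2*e.std()+1e-4]
        return k.round(4),len(q)
    r=np.hypot(C[...,0]-.3916,C[...,1]-.2798)
    print(n,"hub",slope((r<.013)&(abs(C[...,2]-.168)<.006)),"worktop",slope((r>.13)&(r<.25)&(abs(C[...,2])<.012)))
```

```text
wrist hub (array([ 0.0197, -0.0279,  0.1683]), 1108) worktop (array([0.0004, 0.0007, 0.0005]), 77486)
top hub (array([-0.0444, -0.0694,  0.1669]), 45) worktop (array([ 0.    , -0.0001, -0.001 ]), 9468)
```

Run:
```python
import numpy as np
D=np.load("w2.npz");K,o,M,d=D["K"],D["o"],D["M"],D["d"]
v,u=np.mgrid[0:480,0:640]
C=o+(np.stack([(u-K[0,2])/K[0,0],-(v-K[1,2])/K[1,1],-np.ones(u.shape)],-1)*d[...,None])@M.T
q=C[(np.hypot(C[...,0]-.3773,C[...,1]+.2552)<.013)&(abs(C[...,2]-.116)<.006)]
for _ in range(3):
    A=np.c_[q[:,:2]-[.3773,-.2552],np.ones(len(q))];k=np.linalg.lstsq(A,q[:,2],rcond=None)[0];e=q[:,2]-A@k;q=q[abs(e)<2*e.std()+1e-4]
print(k)
```

```text
[ 0.00514269 -0.01501965  0.11608618]
```

```bash
python3 -c "
from plant import robot
print(robot.close_job())"
```

```text
the job is handed in; nothing more can be done
None
```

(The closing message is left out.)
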